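# Put a cup on the cup warmer and set its heat lever

### The arm

A 6-joint arm with a two-finger parallel gripper is mounted at the origin on a cart in front of the work surface, level with it; the furniture and walls round the work are solid. World frame = base frame: x ahead of the robot, y to its left, z up, the work surface at z = 0. Lengths are in mm, angles in rad, forces in N, time in s.
With the tool pointing down it reaches from about 350 to 1000 mm from the base axis. Payload 7.1 kg.
Tool frame: the origin (TCP) lies at the very end of the fingers, on their centre line; the grasp point (between the pads) lies 19 mm behind it (env.pinch_z is the z of the grasp point in the tool frame, in mm); z points along the fingers, y is the line along which they close (so a half turn about z gives the same grasp; the last joint's range is limited). The gripper opens to 85 mm and grips with 20 to 120 N. Pads are 22 mm wide; open, the fingers measure 114 mm over their backs; the gripper's body (76 mm by 85 mm) begins 54 mm behind the grasp point. The pads swing forward as they close: fully open they stand 13 mm farther back than shut.
Start: joints at [-1.206, 0.423, 1.63, -0, 1.089, -0.019], TCP at [234.045, -579.506, 202.019] pointing down, gripper open.
Joint ranges: [-3, 3], [-0.9, 2.11], [0.09, 2.58], [-1.31, 4.45], [0.11, 2.69], [-2.54, 2.54]. Speed limits (rad/s): [2.39, 2.39, 3.01, 3.14, 3.14, 3.14].

### API

Orientations are given as [roll, pitch, yaw] about the fixed x, y, z axes, in that order (R = Rz(yaw) Ry(pitch) Rx(roll)).
In Python, from station import env, snapshot gives the robot as it stands.
- The arm moves only by the tool apply_moves, never from a script. Its argument "series" is a list of rows, each a list of 3 entries, a list of its own where there are three numbers: the shift along the tool's x, y, z scaled (see below), then the turn, a rotation vector about the tool's x, y, z scaled (see below), then the opening, from -1 (shut) to 1 (fully open). A call has exactly 8 rows; each row is the pose to reach, as a shift and turn from the pose commanded when the call began, along the tool's axes at that moment; what a row does not reach only later rows make up. The controller multiplies each number of a shift by 60 cm and each number of a turn by 2 rad. A row lasts 1/12 s, in which the tool goes at most 41.7 mm and 7.16 degrees, less where a joint would pass 70% of its speed; a pose out of reach is approached as far as the arm can. A call with a number of a shift or a turn outside -1 to 1 is refused whole. A call with a gripper value outside its range is refused whole. The fingers move at their own pace and stop on an object; "squeeze" is the grip in N (left out, the last holds). Time passes only in rows, so rows that repeat a pose let the fingers close, or fill a call up. It gives the time, the measured TCP pose, the force, the opening and the grip force at its end, in the units of the state.
- env.get_obs(): the state, without advancing time (a new reading comes with each control period).
- snapshot(name): name is "scene" or "top" or "wrist"; returns a dict with "image" (420x560x3 uint8, red, green, blue), "mtx" (3x3 intrinsics, pixels), "view" (4x4, takes a point from world to camera coordinates). Camera axes: x right, y down, z forward; pixel columns grow to the right and rows downward; lengths in mm; the calibration is good to about 2 mm. A picture is of the moment at which its call begins. There is no depth.
- env.hand_in(): hands the job in; it is judged then, once.
The state is a dict: "t": time; "joint_positions": joint angles; "joint_vel": joint speeds; "joint_torque": joint torques, N m; "ee_pos": TCP position; "orientation": TCP orientation; "force": force on the tool from outside, world axes, zero at the start; "wrist_torque": the same for the moment, N m; "finger_gap": opening from 0.0 (shut) to 1.0 (fully open); "grip_force": force on a finger pad.
Only numpy, scipy, OpenCV 4.12 (cv2) and the standard library are available. Lean on these libraries where they do the work, as an engineer would, in place of code of your own. Each camera call takes 0.05 s, during which the arm holds its last target. There are 200 camera calls.

### The job

Stand the espresso cup upright on the cup warmer so that it matches the drawn outline of a cup, bowl over the circle and handle over the drawn handle. Turn the warmer's heat lever until it points at the little brass pointer on its scale. Leave the garlic, the candle and the lemon where they are.

Things in the scene. Friction and masses are not known exactly. Their poses are not given: they have to be found in the camera images.
- warmer: Fixed cup warmer standing on the worktop, a flat rectangular box 170 (its x) x 300 (its y) x 35 mm high, white sides and flat grey top. Origin: centre of its underside; x away from the robot, y to the robot's left, z up (it may be turned up to 0.2 rad). On its right half (-y) a cup outline is drawn in black line, on its left half is the heat lever.
- ring_center (a point): Centre of the drawn circle (72 mm across), on the warmer's top, at (0, -75, 35) mm in the warmer's frame. It is the outline of the cup's bowl seen from above.
- drawn_handle (a point): Middle of the drawn handle on the warmer's top, 48 mm from ring_center toward the warmer's -y; the drawn handle is a tab 16 mm wide that ends 60 mm from ring_center.
- lever_pivot (a point): Vertical axis of the heat lever, at (45, 70, 35) mm in the warmer's frame, on its top.
- lever_arm (a joint): Angle of the heat lever about its vertical pivot, 0 to 1.6 rad, growing counter-clockwise seen from above. At 0.8 the lever points straight to the warmer's -x (toward the robot); at 0 it points 0.8 rad to the left (+y) of that, at 1.6 0.8 rad to the right. Its friction resists with about 1.5 N at the knob, and it stays where it is left.
- lever_knob (a point): On the axis of the black upright round knob at the lever's end, 36 mm above the warmer's top and 75 mm from the pivot. The knob is 18 mm thick; its straight part reaches from 20 to 50 mm above the warmer's top. The flat steel lever below it is 12 mm wide, its upper face 12 mm above the warmer's top. The point's x axis points from the knob to the pivot.
- pointer_arm (a joint): Angle of the brass pointer about the same pivot, with the same zero and sense as lever_arm: the lever points at the pointer when both joints read the same. The pointer is a look-only mark that cannot be pushed by the robot.
- pointer_tip (a point): Inner point of the small flat brass wedge (21 mm long, 20 mm wide, 4 mm thick) that lies just outside the scale, 92 mm from the lever's pivot. The point's x axis points to the pivot.
- cup: Loose espresso cup, 49 mm high, 0.12 kg: round bowl 65 mm across at the rim, narrowing to a 46 mm foot, with one loop handle 12 mm thick. Origin on its underside; z up, the handle points to the cup's -y. The bowl's axis lies at (0, 13) mm and the handle's end at (0, -46) mm in its frame. It can be gripped across the bowl along its x (64 mm wide near the rim, a little less lower down; with the pads at about 30 mm height it holds firmly), or by the handle.
- cup_bowl (a point): Middle of the cup's underside, on the bowl's axis.
- cup_handle (a point): Middle of the cup's handle, 48 mm from the bowl's axis toward the cup's -y, 30 mm above its underside.
- the_garlic: Bystander: garlic bulb, 60 mm across, 58 mm high; origin under its centre.
- small_candle: Bystander: small candle in a glass jar with lid, 46 mm across, 72 mm high; origin under its centre.
- the_lemon: Bystander: lemon, 71 x 53 x 51 mm; origin under its centre.

How it is judged:
By the outcome, as a careful person would: the job done as asked, in the order asked, and still so for the second after the job is handed in, with the robot touching nothing.
It also fails if it takes over 54 s, if anything falls off the work surface, if the arm or the gripper's body presses on something with over 40 N, if the wrist force passes 120 N, or if a joint passes its speed limit or range.

## Working session

There is one attempt and no reset: what is moved stays moved. The work goes in short steps, Python scripts to look and compute and a tool call to move; the robot and the scene stay as the last step left them, time stands still between calls to the robot, and variables do not carry over. Pictures are saved under pics/ and viewed, at most 10 in all, crops included, and the job is handed in when it is done.

Besides the shell and the picture viewer there is one more tool, called after "Emit:" as name(argument=value, ...) on one line, values as JSON. apply_moves: Moves the arm, as the interface text tells. Shifts and turns lie within -1 to 1; 1 stands for 60 cm of shift or 2 rad of turn. Its arguments: {"type":"object","properties":{"series":{"type":"array","items":{"type":"array"}},"squeeze":{"type":"number"}},"required":["series"]}

```bash
ls; mkdir -p pics; python3 - <<'E'
from station import env, snapshot
import cv2, numpy as np, pickle
o=env.get_obs(); print(o, env.pinch_z)
d={}
for n in ("scene","top"):
    s=snapshot(n); d[n]=s; cv2.imwrite(f"pics/{n}0.png",s["image"][:,:,::-1]); print(n,s["mtx"].tolist(),np.round(s["view"],3).tolist())
pickle.dump(d,open("d0.pkl","wb"))
E
```

```text
pics
{'t': 0.0, 'joint_positions': array([-1.20598083e+00,  4.23874012e-01,  1.63069384e+00, -1.31907213e-05,
        1.08860912e+00, -1.89885760e-02]), 'joint_vel': array([-0.00020584, -0.00062597, -0.00076216, -0.00071707,  0.00121855,
        0.00068461]), 'joint_torque': array([-5.42593061e-04, -5.57392180e+01, -2.81740755e+01, -1.34289780e-04,
        7.41555967e-03, -2.37652483e-05]), 'ee_pos': array([ 233.84414287, -578.95733995,  201.22351248]), 'orientation': array([-3.14000840e+00, -1.84072069e-05,  3.83810183e-01]), 'force': array([-1.66482998, -0.11097118,  0.66060846]), 'wrist_torque': array([ 0.00389894,  0.02633944, -0.03460273]), 'grip_force': 0.0, 'finger_gap': 0.998365380089208} -18.700000000000003
scene [[481.8775684056431, 0.0, 273.0816646528907], [0.0, 481.8775684056431, 202.44680881478055], [0.0, 0.0, 1.0]] [[0.245, -0.969, 0.01, -128.752], [-0.837, -0.217, -0.503, 443.515], [0.49, 0.115, -0.864, 1326.516], [0.0, 0.0, 0.0, 1.0]]
top [[499.43400264737375, 0.0, 267.15853495367713], [0.0, 499.43400264737375, 210.44764334748768], [0.0, 0.0, 1.0]] [[-0.004, -1.0, -0.009, 12.668], [-0.988, 0.005, -0.152, 487.562], [0.152, 0.008, -0.988, 1439.206], [0.0, 0.0, 0.0, 1.0]]
```

View pics/top0.png

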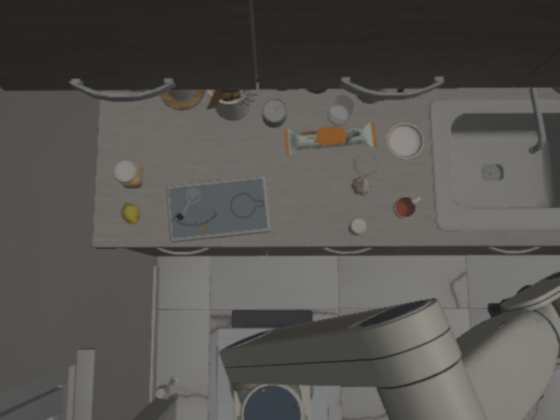

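View pics/scene0.png

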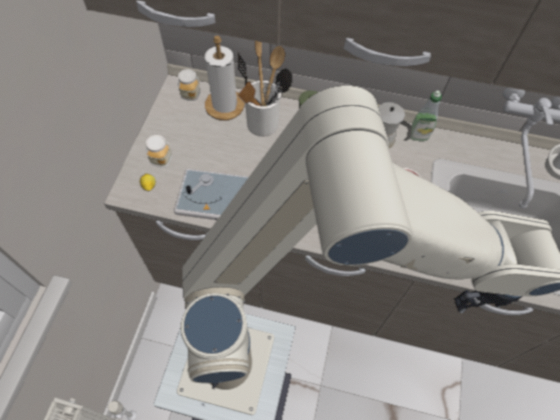

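The top view shows the warmer at about (218,208) and the red cup at (404,207) with its handle toward (418,199). The garlic is at (361,185), the candle at (358,227) and the lemon at (131,213). I'll zoom in on the warmer and the cup.

```bash
python3 - <<'E'
import cv2, numpy as np, pickle
im=pickle.load(open("d0.pkl","rb"))["top"]["image"][:,:,::-1]
a=cv2.resize(im[172:247,160:275],None,fx=6,fy=6,interpolation=cv2.INTER_CUBIC)
b=cv2.resize(im[172:247,340:430],None,fx=6,fy=6,interpolation=cv2.INTER_CUBIC)
b=cv2.convertScaleAbs(b,alpha=1.5); a=cv2.convertScaleAbs(a,alpha=1.5)
cv2.imwrite("pics/wz.png",a); cv2.imwrite("pics/cz.png",b)
E
```

```text
(no output)
```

View pics/wz.png

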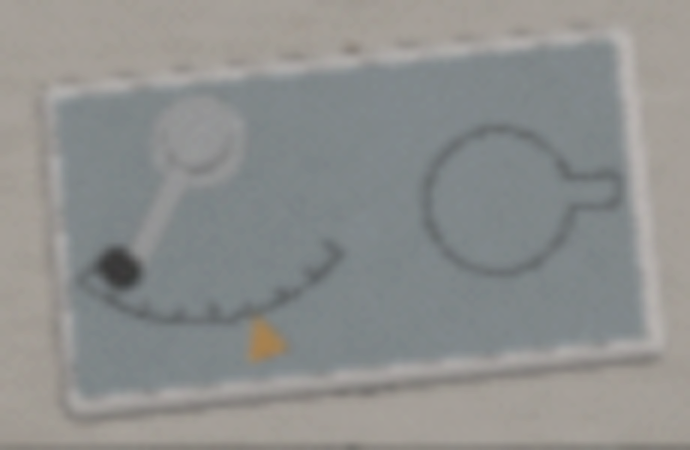

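View pics/cz.png

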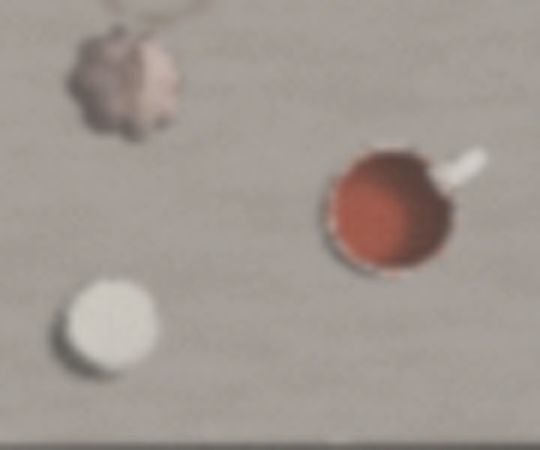

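The crops show the cup upright: rim centre at crop (391,211), handle end at (482,158). On the warmer, the drawn ring is centred at (498,199) with its tab end at (620,190). The knob is at (120,268), the lever hub at about (200,138), and the pointer tip at (258,317) with its base centred at (267,353).

```bash
cat > h.py <<'E'
import numpy as np
def w(s,u,v,z):
    R=s["view"][:3,:3];t=s["view"][:3,3]
    c=-R.T@t; d=R.T@np.linalg.solve(s["mtx"],[u,v,1.])
    return c+d*(z-c[2])/d[2]
def proj(s,p):
    q=s["view"][:3,:3]@np.asarray(p,float)+s["view"][:3,3]; q=s["mtx"]@q; return q[:2]/q[2]
E
python3 - <<'E'
import pickle,numpy as np
from h import *
s=pickle.load(open("d0.pkl","rb"))["top"]
f=lambda a,b,z,ox:w(s,(a+.5)/6-.5+ox,(b+.5)/6-.5+172,z)
P={}
for n,a,b,z,ox in [("TL",48,92,35,160),("TR",627,32,35,160),("BR",657,345,35,160),("BL",75,406,35,160),("ring",498,199,35,160),("tab",620,190,35,160),("pivot",203,138,47,160),("knob",121,267,85,160),("ptip",258,317,39,160),("pbase",267,353,39,160),("rim",391,211,49,340),("hend",484,155,33,340),("garlic",127,85,35,340),("candle",113,324,72,340)]:
    P[n]=f(a,b,z,ox); print(n,np.round(P[n],1))
cx=(P["TL"]+P["TR"]+P["BR"]+P["BL"])/4
for a,b in (("TR","TL"),("BR","BL")):
    d=P[b]-P[a]; print("yaw",np.arctan2(-d[0],d[1]),np.hypot(*d[:2]))
for a,b in (("BL","TL"),("BR","TR")):
    d=P[b]-P[a]; print("yaw",np.arctan2(d[1],d[0]),np.hypot(*d[:2]))
yaw=np.mean([np.arctan2(-(P["TL"]-P["TR"])[0],(P["TL"]-P["TR"])[1]),np.arctan2(-(P["BL"]-P["BR"])[0],(P["BL"]-P["BR"])[1])])
R=np.array([[np.cos(yaw),-np.sin(yaw)],[np.sin(yaw),np.cos(yaw)]])
print("c",cx,yaw)
for q in [(0,-75),(0,-135),(45,70)]: print(q,cx[:2]+R@q)
pv=cx[:2]+R@(45,70)
for n in("knob","ptip","pbase"):
    d=R.T@(P[n][:2]-pv); print(n,"ang",.8+np.arctan2(-d[1],-d[0]),np.hypot(*d))
d=P["hend"]-P["rim"]; print("cup handle dir",np.arctan2(d[1],d[0]),np.hypot(*d[:2]))
E
```

```text
TL [560.8 307.5  35. ]
TR [589.5  19.1  35. ]
BR [432.4   4.9  35. ]
BL [403.9 290.2  35. ]
ring [505.5  83.2  35. ]
tab [509.7  22.8  35. ]
pivot [534.8 227.9  47. ]
knob [465.4 259.9  85. ]
ptip [446.8 200.5  39. ]
pbase [429.  195.9  39. ]
rim [ 494.5 -392.9   49. ]
hend [ 524.9 -444.4   33. ]
garlic [ 560.9 -268.8   35. ]
candle [ 436.9 -251.6   72. ]
yaw 0.09940231735609749 289.88986255855144
yaw 0.09982346434304909 286.7420065661206
yaw 0.11012593718334046 157.8616162588545
yaw 0.09017764085992848 157.7384903920782
c [496.64586352 155.4171297   35.        ] 0.09961289084957328
(0, -75) [504.10448107  80.78892442]
(0, -135) [510.07137511  21.08636019]
(45, 70) [534.46141032 229.54529183]
knob ang 0.2864731304995256 75.46185885874853
ptip ang 1.019986265412623 92.32370737768491
pbase ang 1.0097008064595987 110.6862931595833
cup handle dir -1.0383481552314981 59.805358710075645
```

Emit:
apply_moves(series=[[[0.52,-0.125,0.08],[0,0,-0.86],1],[[0.52,-0.125,0.08],[0,0,-0.86],1],[[0.52,-0.125,0.08],[0,0,-0.86],1],[[0.52,-0.125,0.08],[0,0,-0.86],1],[[0.52,-0.125,0.08],[0,0,-0.86],1],[[0.52,-0.125,0.08],[0,0,-0.86],1],[[0.52,-0.125,0.08],[0,0,-0.86],1],[[0.52,-0.125,0.08],[0,0,-0.86],1]])

```text
t: 0.77
ee_pos: [497.1, -390.8, 153.2]
orientation: [-3.141, -0.001, 1.391]
force: [0.4, -0.5, 0.2]
finger_gap: 1.003
grip_force: 0.0
```

```bash
cat >> h.py <<'E'
def go(o,pos,yaw):
    from scipy.spatial.transform import Rotation as Q
    R=Q.from_euler('xyz',o["orientation"]); G=Q.from_euler('xyz',[np.pi,0,yaw])
    print("t",round(o["t"],2),"at",np.round(o["ee_pos"],1),np.round(o["orientation"],3),"gap",round(o["finger_gap"],3),"F",np.round(o["force"],1),o["grip_force"])
    print("shift",np.round(R.inv().apply(np.array(pos)-o["ee_pos"])/600,4),"turn",np.round((R.inv()*G).as_rotvec()/2,4))
E
python3 - <<'E'
from station import env
from h import *
go(env.get_obs(),[494.5,-393,150],2.103)
E
```

```text
t 0.77 at [ 497.1 -390.8  153.2] [-3.141e+00 -1.000e-03  1.391e+00] gap 1.003 F [ 0.4 -0.5  0.2] 0.0
shift [-0.0044 -0.0037  0.0053] turn [-1.00e-04 -4.00e-04 -3.56e-01]
```

Emit:
apply_moves(series=[[[-0.004,-0.004,0.005],[0,0,-0.356],1],[[-0.004,-0.004,0.005],[0,0,-0.356],1],[[-0.004,-0.004,0.005],[0,0,-0.356],1],[[-0.004,-0.004,0.005],[0,0,-0.356],1],[[-0.004,-0.004,0.005],[0,0,-0.356],1],[[-0.004,-0.004,0.005],[0,0,-0.356],1],[[-0.004,-0.004,0.005],[0,0,-0.356],1],[[-0.004,-0.004,0.005],[0,0,-0.356],1]])

```text
t: 1.43
ee_pos: [492.3, -394.9, 150.7]
orientation: [-3.141, -0.001, 2.093]
force: [-0.3, 0.8, -0.0]
finger_gap: 1.002
grip_force: 0.0
```

```bash
python3 - <<'E'
from station import env,snapshot
from h import *
import cv2,pickle
s=snapshot("wrist"); pickle.dump(s,open("w1.pkl","wb")); cv2.imwrite("pics/w1.png",s["image"][:,:,::-1])
go(env.get_obs(),[494.5,-393,11],2.103)
print(proj(s,[494.5,-393,49]),proj(s,[525,-444.4,33]))
E
```

```text
t 1.48 at [ 492.3 -394.9  150.7] [-3.141e+00 -1.000e-03  2.093e+00] gap 1.0 F [-0.6 -0.4  0. ] 0.0
shift [0.0008 0.0048 0.2329] turn [-0.0001 -0.0003 -0.0051]
[280.5828682  192.78944857] [281.06203511 252.63210645]
```

View pics/w1.png

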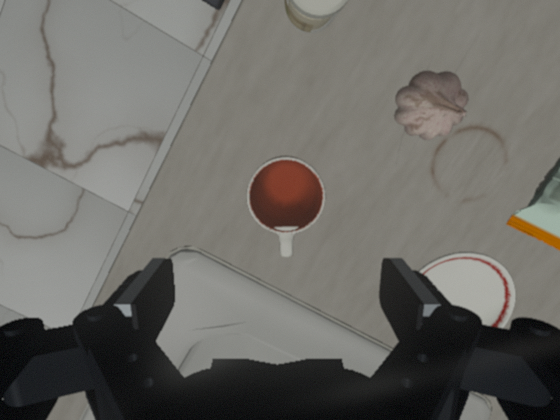

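The wrist view shows the cup's rim centred at (286,195), with the handle pointing straight down to (286,256) and its root at (286,232).

```bash
python3 - <<'E'
from station import env
from h import *
import pickle
s=pickle.load(open("w1.pkl","rb"))
a=w(s,286.5,195.3,49); b=w(s,286.5,256,33); d=b-a
print(a,b,np.arctan2(d[1],d[0]),np.hypot(*d[:2]))
go(env.get_obs(),[a[0],a[1],11],np.arctan2(d[1],d[0])+np.pi)
E
```

```text
[ 499.75415607 -392.4131051    49.        ] [ 530.9516222  -444.79601144   33.        ] -1.03364366645263 60.96926085578533
t 1.48 at [ 492.3 -394.9  150.7] [-3.141e+00 -1.000e-03  2.093e+00] gap 1.0 F [-0.6 -0.4  0. ] 0.0
shift [-0.0027  0.0129  0.2329] turn [-0.0001 -0.0003 -0.0076]
```

Emit:
apply_moves(series=[[[-0.002,0.011,0.06],[0,0,-0.007],1],[[-0.002,0.011,0.12],[0,0,-0.007],1],[[-0.002,0.011,0.17],[0,0,-0.007],1],[[-0.002,0.011,0.21],[0,0,-0.007],1],[[-0.002,0.011,0.232],[0,0,-0.007],1],[[-0.002,0.011,0.232],[0,0,-0.007],1],[[-0.002,0.011,0.232],[0,0,-0.007],1],[[-0.002,0.011,0.232],[0,0,-0.007],1]], squeeze=40)

```text
t: 2.15
ee_pos: [499.8, -393.6, 13.3]
orientation: [3.141, 0.002, 2.109]
force: [0.6, 0.0, -0.1]
finger_gap: 1.001
grip_force: 0.0
```

Emit:
apply_moves(series=[[[0,0,0],[0,0,0],-1],[[0,0,0],[0,0,0],-1],[[0,0,0],[0,0,0],-1],[[0,0,0],[0,0,0],-1],[[0,0,0],[0,0,0],-1],[[0,0,0],[0,0,0],-1],[[0,0,0],[0,0,0],-1],[[0,0,0],[0,0,0],-1]])

```text
t: 2.82
ee_pos: [498.3, -392.6, 11.5]
orientation: [-3.141, -0.001, 2.11]
force: [-0.1, 0.2, -1.0]
finger_gap: 0.044
grip_force: 38.5
```

```bash
python3 - <<'E'
from station import env,snapshot
from h import *
import cv2,pickle
s=snapshot("wrist"); pickle.dump(s,open("w2.pkl","wb")); cv2.imwrite("pics/w2.png",s["image"][:,:,::-1])
o=env.get_obs()
go(o,o["ee_pos"]+[0,0,120],o["orientation"][2])
E
```

```text
t 2.87 at [ 498.4 -392.6   11.5] [-3.141e+00 -1.000e-03  2.110e+00] gap 0.044 F [-0.2  0.3 -0.7] 38.389137540607265
shift [ 2.e-04 -1.e-04 -2.e-01] turn [-0.0002 -0.0004  0.    ]
```

View pics/w2.png

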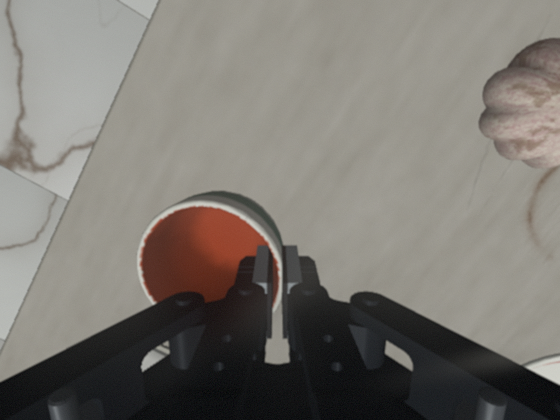

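The grasp failed. The gap is only about 4 mm and the cup sits displaced to the left of the fingers, with its rim centre at about (210,262). The fingers seem to be pinching its wall. I'll open a little, rise and look again.

Emit:
apply_moves(series=[[[0,0,0],[0,0,0],-0.6],[[0,0,0],[0,0,0],-0.6],[[0,0,0],[0,0,0],-0.6],[[0,0,-0.02],[0,0,0],-0.6],[[0,0,-0.06],[0,0,0],-0.6],[[0,0,-0.12],[0,0,0],-0.6],[[0,0,-0.18],[0,0,0],-0.6],[[0,0,-0.23],[0,0,0],-0.6]])

```text
t: 3.53
ee_pos: [499.1, -393.1, 153.0]
orientation: [3.141, 0.002, 2.11]
force: [0.4, -0.9, 0.2]
finger_gap: 0.201
grip_force: 0.0
```

Emit:
apply_moves(series=[[[0,0,-0.02],[0,0,0],0.5],[[0,0,-0.02],[0,0,0],1],[[0,0,-0.02],[0,0,0],1],[[0,0,-0.02],[0,0,0],1],[[0,0,-0.02],[0,0,0],1],[[0,0,-0.02],[0,0,0],1],[[0,0,-0.02],[0,0,0],1],[[0,0,-0.02],[0,0,0],1]])

```text
t: 4.2
ee_pos: [498.4, -392.5, 160.9]
orientation: [-3.141, -0.001, 2.11]
force: [0.1, -0.8, 0.6]
finger_gap: 1.0
grip_force: 0.0
```

```bash
python3 - <<'E'
from station import env,snapshot
from h import *
import cv2,pickle
s=snapshot("wrist"); pickle.dump(s,open("w3.pkl","wb")); cv2.imwrite("pics/w3.png",s["image"][:,:,::-1])
o=env.get_obs(); go(o,o["ee_pos"],o["orientation"][2])
print(s["view"][:3,:3].round(3).tolist(), -s["view"][:3,:3].T@s["view"][:3,3])
for p in ([498,-393,49],): print(proj(s,p))
E
```

```text
t 4.25 at [ 498.6 -392.6  161.1] [-3.141e+00 -1.000e-03  2.110e+00] gap 0.999 F [-0.5 -0.7 -0.3] 0.0
shift [0. 0. 0.] turn [-0.0002 -0.0005  0.    ]
[[0.858, 0.513, 0.0], [0.495, -0.827, 0.267], [0.137, -0.229, -0.964]] [ 463.82476082 -335.20816139  332.69084948]
[276.35751308 190.85359352]
```

View pics/w3.png

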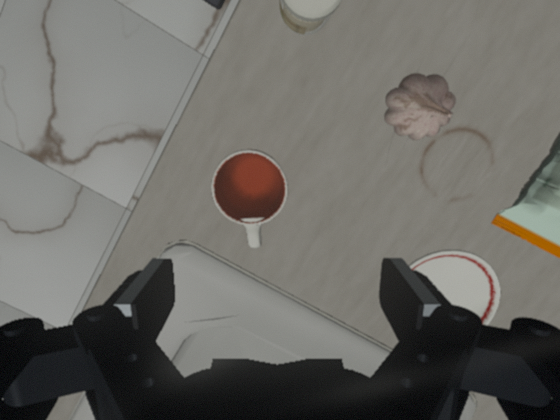

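The cup is upright again, with its rim centre at about (250,187) and handle end at (254,247), about 22 mm to the left of before. It probably tipped in the fast close, with the pads near the rim. This time I'll go lower and close slowly. First I'll measure its position.

```bash
cat >> h.py <<'E'
def redrim(s):
    import cv2
    hsv=cv2.cvtColor(np.ascontiguousarray(s["image"]),cv2.COLOR_RGB2HSV)
    m=(((hsv[...,0]<12)|(hsv[...,0]>170))&(hsv[...,1]>120)&(hsv[...,2]>40)).astype(np.uint8)
    cs=cv2.findContours(m,cv2.RETR_EXTERNAL,cv2.CHAIN_APPROX_NONE)[0]
    c=max(cs,key=cv2.contourArea); return cv2.boundingRect(c),cv2.fitEllipse(cv2.convexHull(c))
E
python3 - <<'E'
from station import env
from h import *
import pickle
for f,h in(("w1",(286.5,256)),("w3",(254,248))):
    s=pickle.load(open(f+".pkl","rb")); r=redrim(s); print(r)
    u,v=r[1][0]; a=w(s,u,v,48); b=w(s,*h,33); d=b-a; print(a,np.arctan2(d[1],d[0]),np.hypot(*d[:2]))
o=env.get_obs(); print(proj(s,o["ee_pos"]),proj(s,o["ee_pos"]+[0,0,13]))
go(o,[a[0],a[1],4],np.arctan2(d[1],d[0])+np.pi)
E
```

```text
((251, 161, 71, 67), ((285.824951171875, 195.06024169921875), (68.82259368896484, 71.17950439453125), 91.33909606933594))
[ 499.32224861 -392.71750413   48.        ] -1.0249970582512784 60.93101178632482
((215, 154, 69, 64), ((249.1440887451172, 186.97125244140625), (65.9762954711914, 69.69883728027344), 115.7547836303711))
[ 476.64045525 -402.12575741   48.        ] -0.9983456687118206 61.8599978017235
[277.44418414 239.38720508] [277.49415265 248.99512958]
t 4.25 at [ 498.6 -392.6  161.1] [-3.141e+00 -1.000e-03  2.110e+00] gap 0.999 F [-0.5 -0.7 -0.3] 0.0
shift [ 0.0049 -0.0394  0.2619] turn [-0.0002 -0.0005 -0.0167]
```

Emit:
apply_moves(series=[[[0.005,-0.039,0.05],[0,0,-0.017],1],[[0.005,-0.039,0.1],[0,0,-0.017],1],[[0.005,-0.039,0.15],[0,0,-0.017],1],[[0.005,-0.039,0.19],[0,0,-0.017],1],[[0.005,-0.039,0.23],[0,0,-0.017],1],[[0.005,-0.039,0.255],[0,0,-0.017],1],[[0.005,-0.039,0.261],[0,0,-0.017],1],[[0.005,-0.039,0.261],[0,0,-0.017],1]], squeeze=20)

```text
t: 4.92
ee_pos: [476.4, -401.6, 3.9]
orientation: [-3.141, -0.003, 2.144]
force: [0.3, -0.5, -0.2]
finger_gap: 1.003
grip_force: 0.0
```

Emit:
apply_moves(series=[[[0,0,0],[0,0,0],0.9],[[0,0,0],[0,0,0],0.8],[[0,0,0],[0,0,0],0.75],[[0,0,0],[0,0,0],0.7],[[0,0,0],[0,0,0],0.65],[[0,0,0],[0,0,0],0.6],[[0,0,0],[0,0,0],0.55],[[0,0,0],[0,0,0],0.5]])

```text
t: 5.58
ee_pos: [477.1, -402.3, 5.4]
orientation: [-3.141, 0.0, 2.144]
force: [-1.0, -1.3, 1.1]
finger_gap: 0.753
grip_force: 0.6
```

```bash
python3 - <<'E'
from station import env,snapshot
from h import *
import cv2,pickle
s=snapshot("wrist"); pickle.dump(s,open("w4.pkl","wb")); cv2.imwrite("pics/w4.png",s["image"][:,:,::-1])
o=env.get_obs(); go(o,o["ee_pos"],o["orientation"][2]); r=redrim(s); print(r, w(s,*r[1][0],48), proj(s,o["ee_pos"]))
E
```

```text
t 5.63 at [ 477.  -402.3    5.3] [-3.141  0.     2.144] gap 0.752 F [-1.1 -1.8  2.4] 0.492689665297803
shift [0. 0. 0.] turn [-0.0001  0.     -0.    ]
((204, 209, 146, 131), ((276.76483154296875, 275.10333251953125), (132.84861755371094, 145.49896240234375), 93.7120132446289)) [ 476.40906963 -401.85279666   48.        ] [277.2777383  238.84556257]
```

Emit:
apply_moves(series=[[[0,0,0],[0,0,0],0.45],[[0,0,0],[0,0,0],0.4],[[0,0,0],[0,0,0],0.35],[[0,0,0],[0,0,0],0.3],[[0,0,0],[0,0,0],0.2],[[0,0,0],[0,0,0],0],[[0,0,0],[0,0,0],-0.3],[[0,0,0],[0,0,0],-0.3]], squeeze=40)

```text
t: 6.3
ee_pos: [477.2, -402.5, 6.0]
orientation: [-3.142, 0.0, 2.144]
force: [-1.4, 0.5, 6.8]
finger_gap: 0.718
grip_force: 41.8
```

```bash
python3 - <<'E'
from station import env,snapshot
from h import *
import cv2,pickle
s=snapshot("wrist"); pickle.dump(s,open("w4.pkl","wb")); cv2.imwrite("pics/w4.png",s["image"][:,:,::-1])
o=env.get_obs(); go(o,o["ee_pos"],o["orientation"][2]); r=redrim(s); print(r, w(s,*r[1][0],48), proj(s,o["ee_pos"]))
E
```

```text
t 6.35 at [ 477.2 -402.5    6. ] [3.142 0.    2.144] gap 0.716 F [-2.2  0.2  5.9] 41.84918124687101
shift [0. 0. 0.] turn [0.     0.0002 0.    ]
((205, 208, 146, 131), ((277.1454162597656, 274.42633056640625), (132.490478515625, 144.73338317871094), 92.234619140625)) [ 476.65753095 -401.91869027   48.        ] [277.37147195 238.92669711]
```

View pics/w4.png

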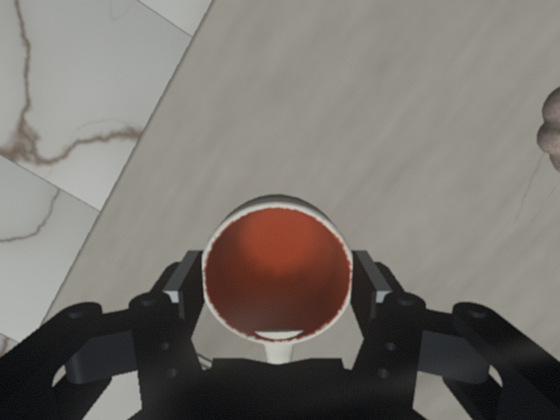

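The cup is held centred between the pads, with rim centre at (277,274) and handle root at (281,335), pointing back. I'll lift it and carry it toward the warmer.

Emit:
apply_moves(series=[[[0,0,-0.03],[0,0,0],-0.3],[[0,0,-0.07],[0,0,0],-0.3],[[0,0,-0.12],[0,0,0],-0.3],[[0,0,-0.17],[0,0,0],-0.3],[[0,0,-0.22],[0,0,0],-0.3],[[0,0,-0.26],[0,0,0],-0.3],[[0,0,-0.26],[0,0,0],-0.3],[[0,0,-0.26],[0,0,0],-0.3]])

```text
t: 7.02
ee_pos: [477.8, -402.7, 162.6]
orientation: [3.141, 0.003, 2.144]
force: [0.5, -0.4, -1.5]
finger_gap: 0.718
grip_force: 44.6
```

```bash
python3 - <<'E'
from station import env
from h import *
o=env.get_obs(); go(o,[505,-40,165],1.671)
E
```

```text
t 7.02 at [ 477.8 -402.7  162.6] [3.141e+00 3.000e-03 2.144e+00] gap 0.718 F [ 0.5 -0.4 -1.5] 44.570885192079004
shift [ 0.4834  0.3658 -0.005 ] turn [0.0008 0.0013 0.2364]
```

Emit:
apply_moves(series=[[[0.02,0.015,-0.005],[0,0,0.01],-0.3],[[0.06,0.045,-0.005],[0,0,0.03],-0.3],[[0.11,0.083,-0.005],[0,0,0.06],-0.3],[[0.16,0.121,-0.005],[0,0,0.09],-0.3],[[0.21,0.159,-0.005],[0,0,0.12],-0.3],[[0.26,0.197,-0.005],[0,0,0.15],-0.3],[[0.31,0.234,-0.005],[0,0,0.18],-0.3],[[0.36,0.272,-0.005],[0,0,0.21],-0.3]])

```text
t: 7.68
ee_pos: [495.5, -130.2, 162.4]
orientation: [-3.138, -0.002, 1.72]
force: [0.7, -0.1, -2.6]
finger_gap: 0.718
grip_force: 44.6
```

```bash
python3 - <<'E'
from station import env
from h import *
o=env.get_obs(); go(o,[505,-40,165],1.671)
E
```

```text
t 7.68 at [ 495.5 -130.2  162.4] [-3.138e+00 -2.000e-03  1.720e+00] gap 0.718 F [ 0.7 -0.1 -2.6] 44.57718847428623
shift [ 0.1462  0.038  -0.0043] turn [-0.0016 -0.0007  0.0247]
```

Emit:
apply_moves(series=[[[0.04,0.01,-0.005],[0,0,0.01],-0.3],[[0.08,0.02,-0.005],[0,0,0.02],-0.3],[[0.11,0.03,-0.005],[0,0,0.024],-0.3],[[0.13,0.035,-0.005],[0,0,0.024],-0.3],[[0.135,0.035,-0.005],[0,0,0.024],-0.3],[[0.135,0.035,-0.005],[0,0,0.024],-0.3],[[0.135,0.035,-0.005],[0,0,0.024],-0.3],[[0.135,0.035,-0.005],[0,0,0.024],-0.3]])

```text
t: 8.35
ee_pos: [505.4, -49.9, 166.9]
orientation: [-3.141, 0.0, 1.675]
force: [1.2, -0.3, -1.4]
finger_gap: 0.717
grip_force: 44.6
```

```bash
python3 - <<'E'
from station import env,snapshot
from h import *
import cv2,pickle
s=snapshot("wrist"); pickle.dump(s,open("w5.pkl","wb")); 
im=np.ascontiguousarray(s["image"][:,:,::-1]); cv2.imwrite("pics/w5.png",cv2.resize(im,(800,600),interpolation=cv2.INTER_CUBIC))
o=env.get_obs(); go(o,[505,83,165],1.671); r=redrim(s); print(r)
print([proj(s,p).round() for p in([505.5,83.2,35],[509.7,22.8,35],[465,260,71],[534,229,47],[447,200,39])])
E
```

```text
t 8.4 at [505.4 -50.  167. ] [-3.141  0.     1.675] gap 0.716 F [ 0.9  0.7 -0.8] 44.57005831078277
shift [0.2205 0.0222 0.0034] turn [-0.0002  0.      0.0018]
((205, 208, 146, 131), ((277.0738525390625, 274.5798034667969), (132.76968383789062, 144.67710876464844), 91.63172912597656))
[array([294.,  23.]), array([291., 102.]), array([ 263., -349.]), array([ 365., -221.]), array([ 230., -174.])]
```

View pics/w5.png

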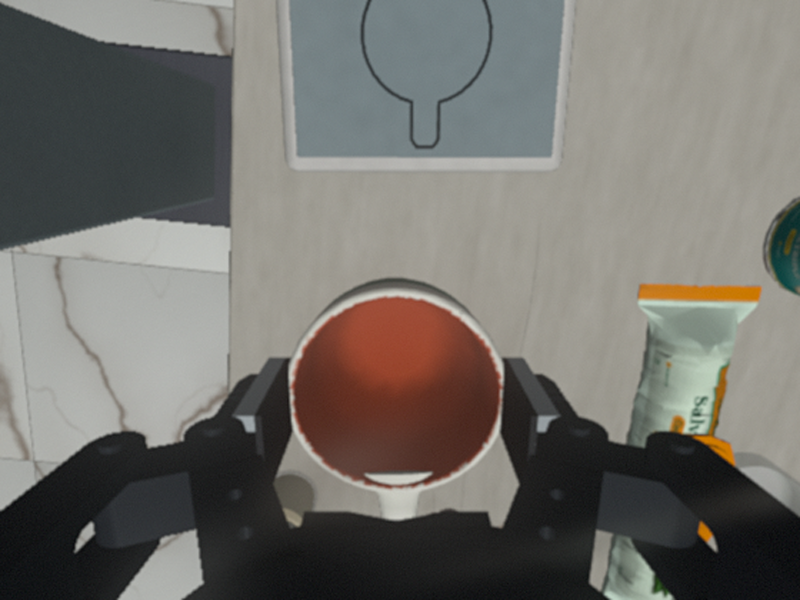

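The ring is visible, centred at about (426,35) in the 800-wide picture, with its tab running to (425,147) and the held cup level below it. I'll fit the outline on the warmer's top plane and compare it with the cup's rim and handle in the same camera.

```bash
python3 - <<'E'
from station import env
from h import *
import cv2,pickle
from scipy.optimize import least_squares
s=pickle.load(open("w5.pkl","rb")); o=env.get_obs()
g=cv2.cvtColor(np.ascontiguousarray(s["image"]),cv2.COLOR_RGB2GRAY)
roi=g[0:108,215:375]; med=np.median(roi); ys,xs=np.nonzero(roi<med-30); xs=xs+215
P=np.array([w(s,x,y,35)[:2] for x,y in zip(xs,ys)])
c0=w(s,298.2,25,35)[:2]; t0=w(s,297.4,103,35)[:2]
rr=np.hypot(*(P-c0).T); C=P[abs(rr-36)<4]
f=least_squares(lambda p:np.hypot(C[:,0]-p[0],C[:,1]-p[1])-p[2],[*c0,36],loss="soft_l1"); c=f.x[:2]
T=P[(np.hypot(*(P-c).T)>40)&(np.hypot(*(P-c).T)<64)]
u=T.mean(0)-c; print("n",len(C),len(T),"ring",f.x,"tab dir",np.arctan2(u[1],u[0]),"yaw",np.arctan2(u[1],u[0])+np.pi/2, np.hypot(*(T-c).T).max())
z=o["ee_pos"][2]; r=redrim(s)
a=w(s,*r[1][0],z+42); h=w(s,398.3/1.4286,518/1.4286,z+30); d=h-a
print("rim",a,"hdl dir",np.arctan2(d[1],d[0]),np.hypot(*d[:2]),"tcp",o["ee_pos"],o["orientation"][2])
dy=np.arctan2(u[1],u[0])-np.arctan2(d[1],d[0]); off=(a-o["ee_pos"])[:2]
R=lambda q:np.array([[np.cos(q),-np.sin(q)],[np.sin(q),np.cos(q)]])
t=c-R(dy)@off; print("target tcp",t,"dyaw",dy); go(o,[*t,110],o["orientation"][2]+dy)
# handle sides
row=s["image"][335:362:6,250:310].mean(2).round().astype(int); print(row[:,10:50:2])
E
```

```text
n 475 136 ring [508.61721464  82.67399338  35.90068799] tab dir -1.4667259201558038 yaw 0.10407040663909273 60.54094775171229
rim [505.44625454 -49.21855384 209.04137039] hdl dir -1.450227575855876 53.57217635233679 tcp [505.4393035  -49.97470418 167.04137039] 1.6745886481203818
target tcp [508.59778989  81.91806063] dyaw -0.016498344299927803
t 8.4 at [505.4 -50.  167. ] [-3.141  0.     1.675] gap 0.716 F [ 0.9  0.7 -0.8] 44.57005831078277
shift [0.2181 0.028  0.095 ] turn [-0.0002  0.      0.0082]
[[149 187 195 196 197 196 197 198 197 199 199 199 199 200 201 201 199 180
  131  68]
 [190 187 169 158 150 122 108 131 152 140 125 149 154 165 146 166 191 199
  197 196]
 [146 145 145 171 184 190 193 197 197 196 198 196 196 194 195 189 169 145
  146 146]
 [145 147 145 148 169 180 185 189 189 191 193 192 189 189 187 177 150 147
  146 143]
 [148 153 152 140 164 185 189 192 193 194 196 196 194 194 191 170 148 149
  146 132]]
```

Emit:
apply_moves(series=[[[0.03,0.004,0],[0,0,0.008],-0.3],[[0.08,0.01,0],[0,0,0.008],-0.3],[[0.13,0.017,0.01],[0,0,0.008],-0.3],[[0.18,0.023,0.03],[0,0,0.008],-0.3],[[0.21,0.027,0.06],[0,0,0.008],-0.3],[[0.218,0.028,0.08],[0,0,0.008],-0.3],[[0.218,0.028,0.095],[0,0,0.008],-0.3],[[0.218,0.028,0.095],[0,0,0.008],-0.3]])

```text
t: 9.07
ee_pos: [507.4, 82.2, 108.5]
orientation: [-3.138, 0.0, 1.66]
force: [0.6, 0.5, -1.1]
finger_gap: 0.716
grip_force: 44.6
```

```bash
python3 - <<'E'
from station import env
from h import *
o=env.get_obs(); go(o,[508.6,81.9,41.5],1.657)
E
```

```text
t 9.07 at [507.4  82.2 108.5] [-3.138  0.     1.66 ] gap 0.716 F [ 0.6  0.5 -1.1] 44.55633775716706
shift [-0.0006  0.0023  0.1117] turn [-0.0016  0.0002  0.0014]
```

Emit:
apply_moves(series=[[[0,0,0.02],[0,0,0],-0.3],[[0,0,0.04],[0,0,0],-0.3],[[0,0,0.06],[0,0,0],-0.3],[[0,0,0.08],[0,0,0],-0.3],[[0,0,0.09],[0,0,0],-0.3],[[0,0,0.09],[0,0,0],-0.3],[[0,0,0.09],[0,0,0],-0.3],[[0,0,0.09],[0,0,0],-0.3]])

```text
t: 9.73
ee_pos: [509.3, 82.5, 57.0]
orientation: [3.14, -0.0, 1.659]
force: [-0.6, 0.3, -1.0]
finger_gap: 0.719
grip_force: 44.6
```

```bash
python3 - <<'E'
from station import env
from h import *
o=env.get_obs(); go(o,[508.6,81.9,41.5],1.657)
E
```

```text
t 9.73 at [509.3  82.5  57. ] [ 3.14  -0.     1.659] gap 0.719 F [-0.6  0.3 -1. ] 44.56146648459253
shift [-0.0009 -0.0012  0.0258] turn [ 0.0006 -0.      0.0011]
```

Emit:
apply_moves(series=[[[-0.001,-0.001,0.005],[0,0,0.001],-0.3],[[-0.001,-0.001,0.01],[0,0,0.001],-0.3],[[-0.001,-0.001,0.015],[0,0,0.001],-0.3],[[-0.001,-0.001,0.019],[0,0,0.001],-0.3],[[-0.001,-0.001,0.022],[0,0,0.001],-0.3],[[-0.001,-0.001,0.024],[0,0,0.001],-0.3],[[-0.001,-0.001,0.024],[0,0,0.001],-0.3],[[-0.001,-0.001,0.024],[0,0,0.001],-0.3]])

```text
t: 10.4
ee_pos: [508.0, 82.2, 41.7]
orientation: [-3.141, 0.0, 1.658]
force: [0.1, 0.1, -1.5]
finger_gap: 0.717
grip_force: 44.6
```

```bash
python3 - <<'E'
from station import env
from h import *
o=env.get_obs(); go(o,[508.6,81.9,41],1.657)
E
```

```text
t 10.4 at [508.   82.2  41.7] [-3.141  0.     1.658] gap 0.717 F [ 0.1  0.1 -1.5] 44.576631197778624
shift [-0.0006  0.0009  0.0012] turn [-0.0001  0.      0.0004]
```

Still about 0.7 mm above contact. I'll touch down, then open slowly.

Emit:
apply_moves(series=[[[-0.0005,0.0008,0.001],[0,0,0],-0.3],[[-0.0005,0.0008,0.002],[0,0,0],-0.3],[[-0.0005,0.0008,0.002],[0,0,0],-0.3],[[-0.0005,0.0008,0.002],[0,0,0],-0.3],[[-0.0005,0.0008,0.002],[0,0,0],0.4],[[-0.0005,0.0008,0.002],[0,0,0],0.45],[[-0.0005,0.0008,0.002],[0,0,0],0.48],[[-0.0005,0.0008,0.002],[0,0,0],0.52]])

```text
t: 11.07
ee_pos: [508.6, 81.9, 40.5]
orientation: [3.142, 0.0, 1.658]
force: [-0.2, 0.1, 0.4]
finger_gap: 0.762
grip_force: 0.0
```

Emit:
apply_moves(series=[[[0,0,0],[0,0,0],0.6],[[0,0,0],[0,0,0],0.8],[[0,0,0],[0,0,0],1],[[0,0,0],[0,0,0],1],[[0,0,-0.02],[0,0,0],1],[[0,0,-0.06],[0,0,0],1],[[0,0,-0.11],[0,0,0],1],[[0,0,-0.16],[0,0,0],1]])

```text
t: 11.73
ee_pos: [507.8, 81.8, 137.1]
orientation: [-3.14, 0.0, 1.658]
force: [1.7, -0.6, 0.5]
finger_gap: 0.998
grip_force: 0.0
```

Emit:
apply_moves(series=[[[0,0,-0.03],[0,0,0],1],[[0,0,-0.06],[0,0,0],1],[[0,0,-0.06],[0,0,0],1],[[0,0,-0.06],[0,0,0],1],[[0,0,-0.06],[0,0,0],1],[[0,0,-0.06],[0,0,0],1],[[0,0,-0.06],[0,0,0],1],[[0,0,-0.06],[0,0,0],1]])

```text
t: 12.4
ee_pos: [508.0, 81.8, 171.7]
orientation: [-3.14, 0.0, 1.658]
force: [0.2, 0.3, 0.0]
finger_gap: 1.001
grip_force: 0.0
```

```bash
python3 - <<'E'
from station import env,snapshot
from h import *
import cv2,pickle
s=snapshot("wrist"); pickle.dump(s,open("w6.pkl","wb")); 
im=np.ascontiguousarray(s["image"][:,:,::-1]); cv2.imwrite("pics/w6.png",cv2.resize(im,(800,600),interpolation=cv2.INTER_CUBIC))
o=env.get_obs(); go(o,[508.6,81.9,165],1.657); r=redrim(s); print(r,w(s,*r[1][0],83))
print(proj(s,[534,229,47]),proj(s,[508.6,82.7,35]))
E
```

```text
t 12.45 at [508.1  81.9 171.8] [-3.14   0.     1.658] gap 1.001 F [-0.1 -0.4 -1.1] 0.0
shift [-0.      0.0008  0.0114] turn [-0.0007  0.      0.0004]
((241, 160, 75, 70), ((277.0596923828125, 194.76480102539062), (69.61580657958984, 75.31939697265625), 66.22443389892578)) [508.01057716  83.92567624  83.        ]
[327.24721716   3.69795241] [277.59702655 183.37481011]
```

View pics/w6.png

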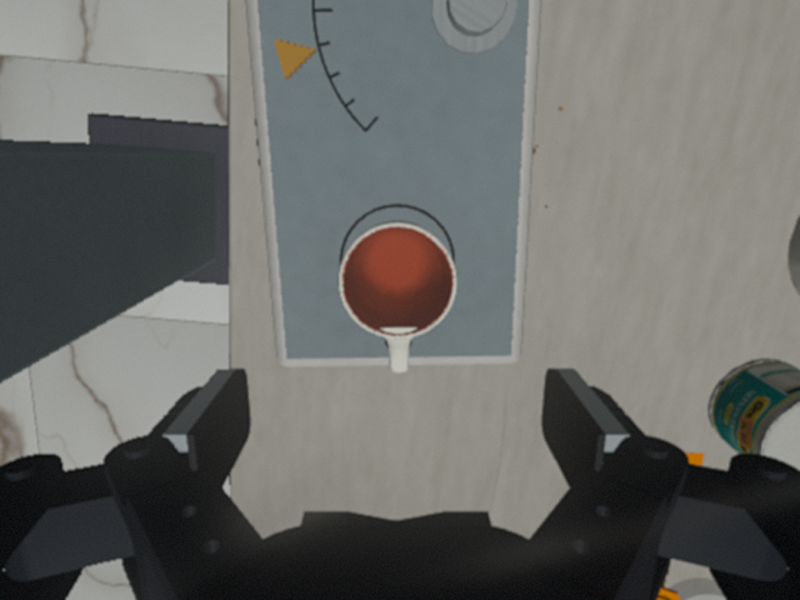

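The cup stands on the outline: rim centre at crop (398,280), handle straight down to (400,370), and only the ring's far arc visible. The pointer's tip is at (316,50). I'll check the cup's fit numerically from this picture.

```bash
python3 - <<'E'
from h import *
import cv2,pickle
from scipy.optimize import least_squares
s=pickle.load(open("w6.pkl","rb")); im=np.ascontiguousarray(s["image"])
g=cv2.cvtColor(im,cv2.COLOR_RGB2GRAY)
ys,xs=np.mgrid[138:185,230:330]; m=g[138:185,230:330]<65
P=np.array([w(s,x,y,35)[:2] for x,y in zip(xs[m],ys[m])]); r=np.hypot(P[:,0]-508.6,P[:,1]-82.7); C=P[abs(r-36)<4]
f=least_squares(lambda p:np.hypot(C[:,0]-p[0],C[:,1]-p[1])-35.9,[508.6,82.7],loss="soft_l1"); print(len(C),"ring",f.x)
# rim outer fit: boundary bright->blue on white rim
hsv=cv2.cvtColor(im,cv2.COLOR_RGB2HSV)
cu,cv_=277,195; pts=[]
for a in np.linspace(0,2*np.pi,180,endpoint=False):
    if 1.1<a<2.05: continue
    k=np.arange(30,48,.25); v=cv2.remap(g,(cu+k*np.cos(a)).astype(np.float32),(cv_+k*np.sin(a)).astype(np.float32),cv2.INTER_LINEAR).ravel().astype(float)
    pts.append([cu+k[np.argmin(np.diff(cv2.GaussianBlur(v[None],(9,1),0).ravel()))]*np.cos(a),cv_+k[np.argmin(np.diff(cv2.GaussianBlur(v[None],(9,1),0).ravel()))]*np.sin(a)])
Q=np.array([w(s,*p,84)[:2] for p in pts])
q=least_squares(lambda p:np.hypot(Q[:,0]-p[0],Q[:,1]-p[1])-p[2],[508,83,32],loss="soft_l1"); print("rim",q.x)
h=w(s,400/1.4286,370/1.4286,68); d=h[:2]-q.x[:2]; print("hdl",np.arctan2(d[1],d[0]),np.hypot(*d))
b=(hsv[...,0]>10)&(hsv[...,0]<25)&(hsv[...,1]>130); b[100:]=False; b[:,:170]=False; b[:,240:]=False
ys,xs=np.nonzero(b); B=np.array([w(s,x,y,39)[:2] for x,y in zip(xs,ys)]); print("brass",len(B),B.mean(0))
pv=np.array([538.3,231.6]); e=B.mean(0)-pv; print(np.hypot(*e),"ang",.8+np.arctan2(e[1],e[0])%(2*np.pi)-np.pi-.104)
E
```

```text
109 ring [508.64755401  82.86186046]
rim [508.85839891  82.08673495  32.35469596]
hdl -1.4520672408872783 59.32804679887269
brass 358 [438.72211522 197.24098506]
105.33896261673705 ang 1.0282552326600252
```

Emit:
apply_moves(series=[[[0.03,0.002,-0.03],[0,0,-0.06],1],[[0.08,0.005,-0.03],[0,0,-0.12],1],[[0.13,0.01,-0.03],[0,0,-0.18],1],[[0.18,0.014,-0.03],[0,0,-0.24],1],[[0.23,0.017,-0.03],[0,0,-0.3],1],[[0.254,0.017,-0.03],[0,0,-0.36],1],[[0.254,0.017,-0.03],[0,0,-0.42],1],[[0.254,0.017,-0.03],[0,0,-0.48],1]])

```text
t: 13.12
ee_pos: [505.0, 235.8, 190.0]
orientation: [-3.141, -0.0, 2.626]
force: [-0.3, -0.0, 0.2]
finger_gap: 1.0
grip_force: 0.0
```

Emit:
apply_moves(series=[[[0,0,0],[0,0,-0.056],0],[[0,0,0],[0,0,-0.056],0],[[0,0,0],[0,0,-0.056],0],[[0,0,0],[0,0,-0.056],0],[[0,0,0],[0,0,-0.056],0],[[0,0,0],[0,0,-0.056],0],[[0,0,0],[0,0,-0.056],0],[[0,0,0],[0,0,-0.056],0]], squeeze=20)

```text
t: 13.78
ee_pos: [505.5, 234.6, 190.7]
orientation: [3.142, 0.0, 2.729]
force: [0.8, -0.9, -0.1]
finger_gap: 0.498
grip_force: 0.0
```

```bash
cat >> h.py <<'E'
def lever(s,pv,yaw):
    import cv2
    im=np.ascontiguousarray(s["image"]); hsv=cv2.cvtColor(im,cv2.COLOR_RGB2HSV)
    A=lambda p:(.8+np.arctan2(p[1]-pv[1],p[0]-pv[0])%(2*np.pi)-np.pi-yaw, np.hypot(*(np.array(p[:2])-pv)))
    b=((hsv[...,0]>10)&(hsv[...,0]<25)&(hsv[...,1]>130)).astype(np.uint8)
    k=(hsv[...,2]<60).astype(np.uint8)
    for n,m,z in(("brass",b,39),("dark",k,85)):
        N,_,st,ce=cv2.connectedComponentsWithStats(m)
        for i in range(1,N):
            if st[i,4]>60:
                p=w(s,*ce[i],z)[:2]; a=A(p)
                if a[1]<140: print(n,st[i].tolist(),ce[i].round(1),p.round(1),"ang,r",np.round(a,3))
E
python3 - <<'E'
from station import env,snapshot
from h import *
import cv2,pickle
s=snapshot("wrist"); pickle.dump(s,open("w7.pkl","wb"))
o=env.get_obs(); go(o,[505,235,190],2.73); lever(s,np.array([538.3,231.6]),.104)
print([proj(s,p).round() for p in([538.3,231.6,47],[468,260,85],[451,200,39])])
E
```

```text
t 13.83 at [505.5 234.6 190.6] [-3.142 -0.     2.729] gap 0.499 F [ 0.1 -0.3  0.1] 0.0
shift [0.001  0.0003 0.001 ] turn [-0.     -0.     -0.0004]
brass [200, 120, 22, 22, 241] [211.2 131.1] [438.1 197.5] ang,r [  1.024 105.807]
dark [283, 127, 21, 22, 344] [293.1 137.7] [469.5 263.7] ang,r [ 0.26  75.965]
dark [135, 225, 27, 25, 93] [150.7 235.4] [496.6 119.7] ang,r [  1.91  119.388]
dark [0, 248, 560, 172, 51858] [278.2 362.8] [659.7 167.9] ang,r [  3.354 137.122]
[array([288., 215.]), array([288., 138.]), array([220., 143.])]
```

The cup is within about 0.8 mm and 0.015 rad of the outline. The lever is at about 0.26 rad and the pointer at about 1.024 rad. Next I'll go over the knob.

```bash
python3 - <<'E'
from station import env
from h import *
o=env.get_obs(); go(o,[470.2,263.4,60],2.705)
E
```

```text
t 13.83 at [505.5 234.6 190.6] [-3.142 -0.     2.729] gap 0.499 F [ 0.1 -0.3  0.1] 0.0
shift [0.0731 0.0204 0.2177] turn [-0.     -0.      0.0121]
```

Emit:
apply_moves(series=[[[0.03,0.01,0.03],[0,0,0.012],0],[[0.06,0.017,0.06],[0,0,0.012],0],[[0.073,0.02,0.09],[0,0,0.012],0],[[0.073,0.02,0.11],[0,0,0.012],0],[[0.073,0.02,0.13],[0,0,0.012],0],[[0.073,0.02,0.15],[0,0,0.012],0],[[0.073,0.02,0.15],[0,0,0.012],0],[[0.073,0.02,0.15],[0,0,0.012],0]])

```text
t: 14.5
ee_pos: [469.9, 262.9, 100.2]
orientation: [-3.141, -0.001, 2.705]
force: [0.7, 0.2, 1.0]
finger_gap: 0.501
grip_force: 0.0
```

```bash
python3 - <<'E'
from station import env
from h import *
o=env.get_obs(); go(o,[470.2,263.4,60],2.705)
E
```

```text
t 14.5 at [469.9 262.9 100.2] [-3.141e+00 -1.000e-03  2.705e+00] gap 0.501 F [0.7 0.2 1. ] 0.0
shift [-0.0002  0.001   0.0669] turn [-0.0005 -0.0004  0.0002]
```

Emit:
apply_moves(series=[[[0,0.001,0.02],[0,0,0],0],[[0,0.001,0.04],[0,0,0],0],[[0,0.001,0.055],[0,0,0],0],[[0,0.001,0.066],[0,0,0],0],[[0,0.001,0.066],[0,0,0],0],[[0,0.001,0.066],[0,0,0],-0.2],[[0,0.001,0.066],[0,0,0],-0.35],[[0,0.001,0.066],[0,0,0],-0.45]])

```text
t: 15.17
ee_pos: [470.7, 263.9, 61.4]
orientation: [3.141, 0.0, 2.706]
force: [0.3, 0.2, 0.5]
finger_gap: 0.28
grip_force: 0.0
```

Emit:
apply_moves(series=[[[0,0,0],[0,0,0],-0.5],[[0,0,0],[0,0,0],-0.55],[[0,0,0],[0,0,0],-0.6],[[0,0,0],[0,0,0],-0.65],[[0,0,0],[0,0,0],-0.7],[[0,0,0],[0,0,0],-0.8],[[0,0,0],[0,0,0],-0.8],[[0,0,0],[0,0,0],-0.8]])

```text
t: 15.83
ee_pos: [470.4, 263.7, 61.0]
orientation: [3.142, -0.0, 2.706]
force: [0.4, -0.7, -0.4]
finger_gap: 0.101
grip_force: 0.0
```

```bash
python3 - <<'E'
from station import env
from h import *
from scipy.spatial.transform import Rotation as Q
o=env.get_obs(); pv=np.array([538.3,231.6]); p=o["ee_pos"]; v=p[:2]-pv; a0=np.arctan2(v[1],v[0])
go(o,p,o["orientation"][2]); print("lever",.8+a0-np.pi-.104,np.hypot(*v))
R=Q.from_euler('xyz',o["orientation"]); D=3.4696-a0; print("total",D)
for k in range(1,17):
    q=D*k/16; w_=pv+np.array([[np.cos(q),-np.sin(q)],[np.sin(q),np.cos(q)]])@v
    print(k,(R.inv().apply([*(w_-p[:2]),0])/600).round(3),round(-q/2,3))
E
```

```text
t 15.83 at [470.4 263.7  61. ] [ 3.142 -0.     2.706] gap 0.101 F [ 0.4 -0.7 -0.4] 0.0
shift [0. 0. 0.] turn [ 0. -0. -0.]
lever 0.25409227546324786 75.11719517296093
total 0.7699150709469587
1 [-0.    -0.006 -0.   ] -0.024
2 [-0.001 -0.012 -0.   ] -0.048
3 [-0.001 -0.018 -0.   ] -0.072
4 [-0.002 -0.024 -0.   ] -0.096
5 [-0.003 -0.03  -0.   ] -0.12
6 [-0.005 -0.036 -0.   ] -0.144
7 [-0.007 -0.041 -0.   ] -0.168
8 [-0.009 -0.047 -0.   ] -0.192
9 [-0.011 -0.053 -0.   ] -0.217
10 [-0.014 -0.058 -0.   ] -0.241
11 [-0.017 -0.063 -0.   ] -0.265
12 [-0.02  -0.068 -0.   ] -0.289
13 [-0.023 -0.073 -0.   ] -0.313
14 [-0.027 -0.078 -0.   ] -0.337
15 [-0.031 -0.083 -0.   ] -0.361
16 [-0.035 -0.087 -0.   ] -0.385
```

The fingers closed past 18 mm without touching the knob. I'll open, rise straight up and measure again.

Emit:
apply_moves(series=[[[0,0,0],[0,0,0],-0.5],[[0,0,0],[0,0,0],-0.2],[[0,0,0],[0,0,0],0],[[0,0,-0.03],[0,0,0],0],[[0,0,-0.08],[0,0,0],0],[[0,0,-0.14],[0,0,0],0],[[0,0,-0.2],[0,0,0],0],[[0,0,-0.2],[0,0,0],0]])

```text
t: 16.5
ee_pos: [474.2, 265.8, 187.7]
orientation: [3.133, 0.007, 2.706]
force: [1.3, -0.0, 0.4]
finger_gap: 0.501
grip_force: 0.0
```

```bash
python3 - <<'E'
from station import env,snapshot
from h import *
import cv2,pickle
for n in("wrist","top"):
    s=snapshot(n); pickle.dump(s,open(n+"8.pkl","wb")); print(n); lever(s,np.array([538.3,231.6]) if n=="wrist" else np.array([534.5,229.5]),.104)
s=pickle.load(open("wrist8.pkl","rb"))
o=env.get_obs(); go(o,[470.2,263.4,60],2.705)
print(proj(s,[470.4,263.7,85]),proj(s,[538.3,231.6,47]),proj(s,o["ee_pos"]))
g=cv2.cvtColor(np.ascontiguousarray(s["image"]),cv2.COLOR_RGB2GRAY); print(g[100:300:10,200:360:10])
E
```

```text
wrist
brass [183, 166, 22, 21, 218] [194.6 176.8] [438.3 197.7] ang,r [  1.022 105.618]
dark [263, 174, 20, 24, 384] [272.5 185.8] [467.7 265.2] ang,r [ 0.252 78.199]
dark [0, 248, 560, 172, 52105] [278.  362.6] [626.1 196.6] ang,r [ 3.458 94.551]
dark [106, 269, 44, 33, 222] [134.2 279.5] [492.6 119.2] ang,r [  1.88  121.317]
top
t 16.6 at [471.3 264.3 182.7] [3.139e+00 2.000e-03 2.706e+00] gap 0.505 F [-0.8 -0.8  0.4] 0.0
shift [ 0.0016 -0.0027  0.2045] turn [0.0015 0.0011 0.0004]
[272.22615658 189.4849028 ] [272.18942211 254.73107722] [273.2178402  232.66313925]
[[167 167 158 118 148 154 146 136 148 145 147 147 148 147 149 147]
 [168 132 146 149 148 128 165 120 125 146 148 149 148 148 149 148]
 [146 151 149 129 154 138 123 120 167 128 146 145 150 146 146 146]
 [150 149 147 166 123 120 122 124 123 137 147 148 145 148 147 145]
 [120 154 122 119 119 122 119 120 122 139 104 148 148 146 148 147]
 [151 123 122 123 119 119 120 119 122 120 151 151 151 150 148 148]
 [120 123 120 121 120 121 119 118 120 121 117 115 144 144 149 150]
 [ 89 122 121 109 110 122 100 120 121 122 121 167 149 150 148 147]
 [123 119 114 121 118 119 120  47  39 120 121 120 129 148 150 149]
 [122 118 120 122 119 119 120  49  46 116 119 124 166 133 146 149]
 [ 92 118 119 118 119 118 120 135 118 118 122 122 125 143 148 149]
 [122 119 119 119 118 119 120 136 117 120 120 124 122 129 107 148]
 [118 119 118 119 120 116 120 139 117 119 119 123 120 122 155 148]
 [118 120 119 118 121 119 118 138 109 120 120 121 120 121 120 114]
 [120 115 119 118 121 118 141 116  81 138 121 120 120 121 124 164]
 [117  90  71 120 116 136 136 140 135 138 120 120 121  49  73 147]
 [ 35  68  39 121 119 118 138 140 134 137 121 124 153  55  74  48]
 [ 49  69  38 111 117 120 124 137 134 123 153 143 146  51  65  73]
 [ 66  51  37 103 120 120 121 122 161 143 148 145 143  53  45  70]
 [ 36  50  36 114 119 122 162 143 146 146 146 145 144  48  46 146]]
```

The knob has not moved and lies exactly under the tool line, so the fingers must have been too high. I'll retry with the grasp point at the knob's mid-height, 71 mm, which puts the TCP at about 53 mm.

Emit:
apply_moves(series=[[[0,-0.001,0.04],[0,0,0],0.2],[[0,-0.001,0.08],[0,0,0],0.2],[[0,-0.001,0.12],[0,0,0],0.2],[[0,-0.001,0.16],[0,0,0],0.2],[[0,-0.001,0.19],[0,0,0],0.2],[[0,-0.001,0.2],[0,0,0],0.2],[[0,-0.001,0.2],[0,0,0],0.2],[[0,-0.001,0.2],[0,0,0],0.2]])

```text
t: 17.27
ee_pos: [469.7, 263.0, 60.5]
orientation: [-3.14, -0.001, 2.706]
force: [-0.0, -0.3, -0.2]
finger_gap: 0.599
grip_force: 0.0
```

```bash
python3 - <<'E'
from station import env,snapshot
from h import *
import cv2,pickle
o=env.get_obs(); go(o,[470.4,263.7,53],2.706)
s=snapshot("wrist"); pickle.dump(s,open("w9.pkl","wb"))
print(proj(s,[470.4,263.7,85]),proj(s,[470.4,263.7,55]),proj(s,o["ee_pos"]))
g=cv2.cvtColor(np.ascontiguousarray(s["image"]),cv2.COLOR_RGB2GRAY); print(g[200:340:7,180:380:8])
E
```

```text
t 17.27 at [469.7 263.   60.5] [-3.140e+00 -1.000e-03  2.706e+00] gap 0.599 F [-0.  -0.3 -0.2] 0.0
shift [-0.0005  0.0016  0.0126] turn [-0.0006 -0.0005 -0.0001]
[280.17390209 259.33896636] [279.72004682 236.21705533] [278.00110811 239.39760385]
[[124 122 121 123 121 122 119 121 123 119 101  81  63  67  92 111 121 122
  123 163 120 148 148 151 150]
 [123 123 122 122 122 121 110  54 120 119  71 120 119 121 125 122 123  83
  123 153 141 111 150 150 148]
 [123 121 121 120 108  97 121 122 120 119 119 120 120 120 123 121 123  60
  122 122 167 122 149 151 149]
 [119 121 123  51 123 120 119 121 121 120 120 118 117 118 121 120 123 118
  123 122 145 144 112 148 147]
 [122 118 112 122 121 119 120 120 119 118 119  56  36  37  61 120 121 121
  122 119 122 167 123 152 149]
 [108 121 121 121  73 119 118 123 120 118 119  36  33  38  38 119 121 119
  119 122 122 144 144 114 149]
 [122 113 120 121 118 116 118 120 118 118 120  37  41  40  37 120 119 118
  119 122 123 121 164 121 151]
 [119 119 119  70  59 120 120 120 118 119 121  46  44  44  42 118 116 118
  117 119  52  76 141 143 124]
 [118 120 100 
[... 546 characters left out ...]
17 118 118 118 134 135 119 118 118 120
  118 121  42  40  49 148  35]
 [ 31  39  56  30  34 118 119 119 116 119 118 115 135 134 117 120 118 119
  118 117  39  39  49 103  33]
 [ 28  31  45  31  37 120 116 116 117 118 106 133 135 135 123 117 118 118
  120 120  40  37  46  33  29]
 [ 26  30  42  34  50 115 117 116 118 109 132 133 136 136 135 138 115 117
  119 120 104  36  49  32  29]
 [ 27  30  34  37 112 114 115 115 116 131 137  80 138 138  86 139 138 117
  117 120 118  35  42  25  25]
 [ 25  31  34  38 112 113 112 113 119 135  88  81 101  94  69 106 142 118
  120 119 118  37  28  30  25]
 [ 27  32  35  39 111 112 112 113 131 134 111 135 140 137 134  70 138 118
  117 120 116  56  30  28  26]]
```

The crop shows the knob centred at column 280 between the fingers, but the fingertips sit higher than assumed, with their upper edges at row 249. I'll go down to z of about 43, with the fingers straddling the lever, and close slowly.

Emit:
apply_moves(series=[[[0,0.001,0.005],[0,0,0],0],[[0,0.001,0.01],[0,0,0],0],[[0,0.001,0.015],[0,0,0],0],[[0,0.001,0.02],[0,0,0],0],[[0,0.001,0.025],[0,0,0],0],[[0,0.001,0.029],[0,0,0],0],[[0,0.001,0.029],[0,0,0],0],[[0,0.001,0.029],[0,0,0],-0.2]])

```text
t: 17.98
ee_pos: [470.3, 263.7, 43.4]
orientation: [-3.141, -0.0, 2.706]
force: [0.1, -0.7, 0.5]
finger_gap: 0.403
grip_force: 0.0
```

Emit:
apply_moves(series=[[[0,0,0],[0,0,0],-0.4],[[0,0,0],[0,0,0],-0.45],[[0,0,0],[0,0,0],-0.5],[[0,0,0],[0,0,0],-0.55],[[0,0,0],[0,0,0],-0.6],[[0,0,0],[0,0,0],-0.63],[[0,0,0],[0,0,0],-0.66],[[0,0,0],[0,0,0],-0.68]])

```text
t: 18.65
ee_pos: [470.5, 263.9, 43.8]
orientation: [3.141, 0.0, 2.706]
force: [-0.6, 1.7, 2.5]
finger_gap: 0.192
grip_force: 19.5
```

The knob is gripped. I'll swing along the arc now.

Emit:
apply_moves(series=[[[0,-0.006,0],[0,0,-0.024],-0.7],[[-0.001,-0.012,0],[0,0,-0.048],-0.7],[[-0.001,-0.018,0],[0,0,-0.072],-0.7],[[-0.002,-0.024,0],[0,0,-0.096],-0.7],[[-0.003,-0.03,0],[0,0,-0.12],-0.7],[[-0.005,-0.036,0],[0,0,-0.144],-0.7],[[-0.007,-0.041,0],[0,0,-0.168],-0.7],[[-0.009,-0.047,0],[0,0,-0.192],-0.7]])

```text
t: 19.32
ee_pos: [463.7, 236.1, 43.8]
orientation: [3.141, 0.001, 3.092]
force: [0.9, 2.4, 1.5]
finger_gap: 0.196
grip_force: 19.6
```

```bash
cat >> h.py <<'E'
def arc(o,n,T=3.4696,pv=np.array([538.3,231.6])):
    from scipy.spatial.transform import Rotation as Q
    p=o["ee_pos"]; v=p[:2]-pv; a0=np.arctan2(v[1],v[0])%(2*np.pi); go(o,p,o["orientation"][2])
    print("lever",.8+a0-np.pi-.104,np.hypot(*v))
    R=Q.from_euler('xyz',o["orientation"]); D=T-a0
    for k in range(1,n+1):
        q=D*k/n; x=pv+75*np.array([np.cos(a0+q),np.sin(a0+q)])
        print(k,(R.inv().apply([*(x-p[:2]),0])/600).round(4),round(-(a0+q-o["orientation"][2]%(2*np.pi))/2,3))
E
python3 - <<'E'
from station import env
from h import *
arc(env.get_obs(),8)
E
```

```text
t 19.32 at [463.7 236.1  43.8] [3.141e+00 1.000e-03 3.092e+00] gap 0.196 F [0.9 2.4 1.5] 19.578775429326924
shift [0. 0. 0.] turn [0.0003 0.0004 0.    ]
lever 0.6353503783064759 74.72707508444516
1 [ 0.0004 -0.0061 -0.    ] -0.019
2 [ 0.     -0.0121 -0.    ] -0.043
3 [-0.0007 -0.0182 -0.    ] -0.067
4 [-0.0016 -0.0242 -0.    ] -0.092
5 [-0.0029 -0.0301 -0.    ] -0.116
6 [-0.0044 -0.036  -0.    ] -0.14
7 [-0.0062 -0.0418 -0.    ] -0.164
8 [-0.0083 -0.0475 -0.    ] -0.189
```

Emit:
apply_moves(series=[[[0,-0.006,0],[0,0,-0.02],-0.7],[[0,-0.012,0],[0,0,-0.043],-0.7],[[-0.001,-0.018,0],[0,0,-0.067],-0.7],[[-0.002,-0.024,0],[0,0,-0.092],-0.7],[[-0.003,-0.03,0],[0,0,-0.116],-0.7],[[-0.0045,-0.036,0],[0,0,-0.14],-0.7],[[-0.006,-0.042,0],[0,0,-0.164],-0.7],[[-0.008,-0.0475,0],[0,0,-0.19],-0.7]])

```text
t: 19.98
ee_pos: [467.9, 207.7, 43.9]
orientation: [3.141, 0.003, -2.811]
force: [1.9, 2.6, -0.8]
finger_gap: 0.194
grip_force: 19.6
```

Emit:
apply_moves(series=[[[0,0,0],[0,0,0],-0.7],[[0,0,0],[0,0,0],-0.7],[[0,0,0],[0,0,0],-0.7],[[0,0,0],[0,0,0],-0.7],[[0,0,0],[0,0,0],-0.7],[[0,0,0],[0,0,0],-0.7],[[0,0,0],[0,0,0],-0.7],[[0,0,0],[0,0,0],-0.7]])

```text
t: 20.65
ee_pos: [467.9, 207.7, 43.9]
orientation: [-3.142, 0.002, -2.814]
force: [5.2, 1.6, -0.9]
finger_gap: 0.195
grip_force: 19.5
```

```bash
python3 - <<'E'
from station import env,snapshot
from h import *
import pickle
s=snapshot("wrist"); pickle.dump(s,open("w10.pkl","wb")); lever(s,np.array([538.3,231.6]),.104)
arc(env.get_obs(),1)
E
```

```text
brass [260, 167, 37, 40, 791] [278.1 179.7] [437.6 197.3] ang,r [  1.024 106.373]
dark [0, 167, 109, 124, 1788] [ 49.8 227. ] [476.4 113.6] ang,r [  1.784 133.229]
dark [0, 233, 560, 187, 55062] [277.1 360.4] [507.4 220.4] ang,r [ 1.042 32.897]
dark [370, 235, 42, 53, 76] [394.2 261.6] [445.8 250.6] ang,r [ 0.494 94.406]
t 20.7 at [467.9 207.7  43.9] [-3.142e+00  2.000e-03 -2.814e+00] gap 0.194 F [ 5.2  1.7 -1.6] 19.53951749155806
shift [0. 0. 0.] turn [-0.      0.0012 -0.    ]
lever 1.023057398997346 74.38268414249589
1 [ 0.001  -0.0001 -0.    ] -0.0
```

Emit:
apply_moves(series=[[[0,0,0],[0,0,0],-0.6],[[0,0,0],[0,0,0],-0.55],[[0,0,0],[0,0,0],-0.4],[[0,0,0],[0,0,0],-0.2],[[0,0,0],[0,0,0],0],[[0,0,-0.03],[0,0,0],0],[[0,0,-0.07],[0,0,0],0],[[0,0,-0.12],[0,0,0],0]])

```text
t: 21.37
ee_pos: [464.9, 206.4, 114.9]
orientation: [-3.141, -0.005, -2.814]
force: [0.5, -0.7, 0.3]
finger_gap: 0.498
grip_force: 0.0
```

Emit:
apply_moves(series=[[[0,0,-0.05],[0,0,0],0],[[0,0,-0.1],[0,0,0],0],[[0,0,-0.12],[0,0,0],0],[[0,0,-0.12],[0,0,0],0],[[0,0,-0.12],[0,0,0],0],[[0,0,-0.12],[0,0,0],0],[[0,0,-0.12],[0,0,0],0],[[0,0,-0.12],[0,0,0],0]])

```text
t: 22.03
ee_pos: [465.8, 206.8, 186.2]
orientation: [-3.141, -0.003, -2.813]
force: [-0.3, -0.4, 0.7]
finger_gap: 0.497
grip_force: 0.0
```

```bash
python3 - <<'E'
from station import env,snapshot
from h import *
import pickle,cv2
s=snapshot("wrist"); pickle.dump(s,open("w11.pkl","wb")); lever(s,np.array([538.3,231.6]),.104)
o=env.get_obs(); go(o,o["ee_pos"],o["orientation"][2])
s=snapshot("top"); r=redrim(s); print(r,w(s,*r[1][0],83))
g=cv2.cvtColor(np.ascontiguousarray(pickle.load(open("w11.pkl","rb"))["image"]),cv2.COLOR_RGB2GRAY)
s=pickle.load(open("w11.pkl","rb"))
# lever bar centreline at 47 mm: bright steel between knob and hub
pv=np.array([538.3,231.6])
for rad in (35,42,49,56):
    a=np.linspace(3.1,3.85,151); v=[]
    for q in a:
        u,t=proj(s,[pv[0]+rad*np.cos(q),pv[1]+rad*np.sin(q),47]); v.append(cv2.getRectSubPix(g,(1,1),(float(u),float(t)))[0,0])
    v=np.array(v,float); m=v>np.median(v)+8; print(rad,m.sum()*.005*rad,"bar ang",.8+a[m].mean()-np.pi-.104 if m.any() else None)
E
```

```text
brass [268, 145, 20, 21, 230] [277.6 151.7] [437.8 197.1] ang,r [  1.027 106.215]
dark [268, 181, 19, 24, 383] [277.1 192.8] [464.4 205.7] ang,r [ 1.034 78.288]
dark [0, 248, 560, 172, 51994] [277.4 362.9] [620.3 259. ] ang,r [-2.122 86.433]
t 22.08 at [466.  206.9 186.4] [-3.141e+00 -2.000e-03 -2.813e+00] gap 0.498 F [-0.  -0.3 -0.3] 0.0
shift [0. 0. 0.] turn [-0.0001 -0.0012  0.    ]
((234, 197, 15, 15), ((240.6273956298828, 203.74542236328125), (13.158610343933105, 15.735031127929688), 126.54248809814453)) [500.48482018  86.01034951  83.        ]
35 9.1 bar ang 1.0519073464102071
42 9.03 bar ang 1.0494073464102067
49 9.555 bar ang 1.0494073464102067
56 3.64 bar ang 1.0801765771794374
```

The knob and pointer agree to within about 0.007 rad, the cup is still on its outline, and the arm is clear of everything. Handing in.

```bash
python3 -c "
from station import env
print(env.hand_in())"
```

```text
the job is handed in; nothing more can be done
None
```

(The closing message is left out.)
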